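# Set the telescoping length stop on a laser bed

## Robot

A 7-joint arm with a two-finger parallel gripper is mounted at the origin on the work surface. World frame = base frame: x ahead of the robot, y to its left, z up, the work surface at z = 0. Lengths are in m, angles in rad, forces in N, time in s.
With the tool pointing down it reaches from about 0.425 to 0.925 m from the base axis. Payload 6.8 kg.
Tool frame: the origin (TCP) lies on the front face of the gripper's body, between the roots of the fingers; the fingertips stand 73 mm ahead of it and the grasp point (between the pads) lies 54 mm ahead of it (env.nose_length is the distance from the TCP to the fingertips, in m); z points along the fingers, y is the direction in which the jaws open and shut (so a half turn about z gives the same grasp; the last joint's range is limited). The gripper opens to 85 mm and grips with 20 to 120 N. Pads are 22 mm wide; open, the fingers measure 114 mm over their backs; the gripper's body (76 mm by 85 mm) begins 54 mm behind the grasp point. The pads swing forward as they close: fully open they stand 13 mm farther back than shut.
Start: joints at [1.173, 0.477, 0.022, 1.555, -0.011, 1.109, -0.083], TCP at [0.193, -0.647, 0.304] pointing down, gripper open.
Joint ranges: [-2.96, 2.96], [-0.34, 2.1], [-1.41, 1.46], [0.24, 2.44], [-1.37, 4.51], [0.17, 1.92], [-2.96, 2.96]. Speed limits (rad/s): [2.39, 2.39, 3.14, 3.14, 3.14, 3.14, 3.14].

## Interface

Orientations are given as a unit quaternion [w, x, y, z].
In Python, from cell import env, kin, camera, calibration, job gives the robot as it stands. The module is installed in compiled form; this text tells all that it offers. Calls block until the motion is done:
- env.reach(position, orientation): joint-space move of the TCP to a pose.
- env.movel(position, velocity=0.15, rot=None, stop_force=None): straight line of the TCP; rot=None keeps the orientation; velocity is the mean speed in m/s. With stop_force (N) it stops when the force on the tool has changed by that much, and returns True; else False.
- env.goto_joints(angles): joint-space move.
- env.grip(opening, f_grip=None): finger opening in m; f_grip is the grip in N (None keeps the last); returns when the fingers have stopped.
- env.dwell(seconds).
- kin.inverse_kinematics(position, orientation): joint angles nearest the present ones, or None.
- env.get_state(): the state.
- camera(name): name is "scene" or "side" or "wrist"; returns (picture, depth): 400x640x3 uint8, blue, green, red; 400x640 float32, m along the optical axis (not along the pixel's ray), 0 where there is no reading.
- calibration(name): a dict with "fx", "fy", "cx", "cy" (pixels), "rvec" (rotation vector, rad) and "tvec" (3), from world to camera coordinates, as OpenCV has them. Camera axes: x right, y down, z forward; pixel columns grow to the right and rows downward; lengths in m; the calibration is good to about 2 mm. The wrist camera is an equidistant fisheye: a pixel r from the principal point sees the ray r / f radians off the axis. A picture is of the moment at which its call begins: read the wrist's pose just before it. calibration takes no time and is no camera call; for the wrist camera it gives the pose at the moment of the call.
A pose or a line that the arm cannot do raises env.PlanningError and nothing moves.
- job.job_done(): hands the job in, once; it reports no verdict.
The state is a dict: "time": time; "qpos": joint angles; "joint_velocities": joint speeds; "joint_torque": joint torques, N m; "tcp_pos": TCP position; "orientation": TCP orientation; "force": force on the tool from outside, world axes, zero at the start; "torque": the same for the moment, N m; "opening": finger opening in m.
Only numpy, scipy, OpenCV 4.12 (cv2) and the standard library are available. Lean on these libraries where they do the work, as an engineer would, in place of code of your own. Each camera call takes 0.05 s, during which the arm holds its last target. There are 200 camera calls.

## Task

With the mallet, knock the brass peg down flush into the bed plate so that it no longer blocks the length stop, and set the mallet down on the bench clear of the bed plate. Then press the stop's red lock button fully down, draw the telescoping arm out by its orange post until its orange pointer lines up with the blue marker on the white scale, and finish while still holding it there against its return spring. Do not touch the peg with the gripper, do not drop the mallet, and leave the blue marker, the tube frame, the cup and the steel offcut where they are.

Things in the scene. Friction and masses are not known exactly. Their poses are not given: they have to be found in the camera images.
- bed: Aluminium bed plate, fixed flat on the bench, 20 mm thick. Origin on its underside; in this frame it spans x -105..105, y -210..190 mm. On it: a grey housing tube (x -26..26, y -205..-55, top 70 mm above the bench) from whose end the telescoping arm slides out along +y; the brass peg at x 0, y 50; a white scale rail (x 49..75, y -27..177, 12 mm high) with a tick each 10 mm.
- peg (a joint): How far the brass peg is driven down, in m: 0 = standing 25 mm proud of the bed plate, 0.025 = flush. Starts at 0 to 0.004. Stiff: takes about 8 N, stays where it is left. While it stands more than 6 mm proud it blocks the telescoping arm.
- peg_top (a point): Centre of the top of the brass peg, a 16 mm round upright pin, 45 mm or a little less above the bench at the start, 20 mm (flush with the bed plate) when fully driven. Nearest obstacles: the arm's end block face 50 mm away toward -y of the bed, and the scale rail (12 mm high) 49 mm away toward +x of the bed.
- lock_button (a joint): How far the red lock button is pressed, in m: 0 = up (arm locked), 0.008 = fully down (arm free; it frees at about 0.005). Takes about 5 N and stays down by itself.
- button_top (a point): Centre of the top face of the red lock button, 24 mm across, on the top of the grey housing in a flat yellow collar; 82 mm above the bench when up, 74 mm when down (then still 4 mm above the housing).
- gauge_arm (a joint): How far the telescoping arm is drawn out, in m: 0 = parked (start), at most 0.135; grows along +y of the bed. A return spring pulls it back with about 3 to 5 N, so it slides home when let go.
- grip_post (a point): Point on the axis of the orange upright grip post at the arm's end, 105 mm above the bench, 25 mm below the post's top. Post: round, 20 mm thick, 70 mm tall, on a black end block 44 x 44 mm whose top is 60 mm above the bench and whose front (+y) face is 22 mm ahead of the axis. The housing's end is 33 mm behind the axis when parked. Axes as the bed's.
- pointer (a point): Tip of the orange pointer blade (3 mm thick, 33 mm long) that sticks out from the end block toward +x of the bed, over the near edge of the scale, 37 mm above the bench. Moves with the arm, 12 mm ahead (+y of the bed) of the post's axis. Axes as the bed's.
- marker_mid (a point): Centre of the blue marker clip on the white scale, 16 x 6 (along the scale) x 10 mm, 37 mm above the bench. Axes as the bed's. The pointer is lined up when it has the same y along the bed as this point; at the start that is 70 to 115 mm of arm travel away. The clip is stiff and must stay put.
- mallet_head (a point): Centre of the mallet's steel head, 44 (x, along the handle) x 40 x 60 mm tall with flat yellow faces at top and bottom (42 x 38 mm), standing on the bench on its lower face, so this centre is 30 mm above it. Its x axis points away from the handle. The mallet weighs 0.28 to 0.52 kg, nearly all in the head.
- mallet_grip (a point): Point on the axis of the mallet's level wooden handle, 58 mm from the head's centre toward the handle's end and 30 mm above the bench; the handle is a 22 mm round bar that runs from 22 to 172 mm from the head's centre. Axes as the head's.
- frame_mid (a point): Middle of a loose welded square-tube steel frame, 80 x 80 x 110 mm tall, on the bench. Bystander.
- cup_mid (a point): Middle of a loose steel cup, 72 mm across, 80 mm tall, on the bench. Bystander.
- offcut_mid (a point): Middle of a loose flat steel offcut, 110 x 50 x 6 mm, on the bench. Bystander.
Not all that is in view belongs to the job. Leave any green or turquoise look-alike of the part that bears mallet_head alone.

How it is judged:
On the way, in this order (a step that is already met when the one before it is completed fails the run):
1. the brass peg is driven down flush (within 5 mm) with the mallet (value of joint peg above 0.02 m), for 0.1 s.
2. the mallet is set down on the bench clear of the bed plate and let go (height (world z) of mallet_head below 0.036 m and linear speed of mallet below 0.03 m/s and contact force between mallet and the fingers below 0.1 N and contact force between mallet and bed below 0.1 N), for 0.2 s.
3. the lock button is pressed down (value of joint lock_button above 0.0055 m), for 0.1 s.
At the end, for the whole second after the job is handed in: The gripper still holds the arm, at rest, pointer within 4 mm of the marker along the scale; peg at most 5 mm proud; button at least 5.5 mm down; mallet let go, at rest on the bench off the bed plate; marker moved under 4 mm, bystanders under 30 mm (all of step 2 and y of pointer in the frame of marker_mid between -0.004 and 0.004 m and velocity of joint gauge_arm between -0.01 and 0.01 m/s and contact force between gauge_arm and the fingers above 1 N and contact force between gauge_arm and mallet below 0.1 N and value of joint peg above 0.02 m and value of joint lock_button above 0.0055 m and distance of each of frame_mid, cup_mid, offcut_mid from where it was at the start of the episode below 0.03 m and distance of marker_mid from where it was at the start of the episode below 0.004 m); the arm keeps its last pose, push and grip.
It fails at once if the gripper pushes the peg itself (more than 2 N) (contact force between peg and the fingers above 2 N or contact force between peg and the arm above 2 N).
It fails at once if the mallet is dropped or thrown (faster than 0.8 m/s out of the fingers) (linear speed of mallet above 0.8 m/s and contact force between mallet and the fingers below 0.1 N).
It fails at once if the blue marker is pushed along by 4 mm or more (distance of marker_mid from where it was at the start of the episode above 0.004 m).
It fails at once if the frame, the cup or the offcut is moved by 30 mm or more (distance of any of frame_mid, cup_mid, offcut_mid from where it was at the start of the episode above 0.03 m).
It also fails if it takes over 67 s, if anything falls off the work surface, if the arm or the gripper's body presses on something with over 40 N, if the wrist force passes 120 N, or if a joint passes its speed limit or range.

## Working session

There is one attempt and no reset: what is moved stays moved. The work goes in short steps, each a Python script; the robot and the scene stay as the last script left them, time stands still between calls to the robot, and variables do not carry over. Pictures are saved under pics/ and viewed, about 8 in all and at most 12, crops included, and the job is handed in when it is done.

```bash
mkdir -p pics; cat > h.py <<'E'
import numpy as np, cv2
from cell import env, kin, camera, calibration, job
def cam(name):
    c=calibration(name); p,d=camera(name); return p,d,c
def pts(d,c):
    "world points of every pixel of a pinhole depth image"
    v,u=np.indices(d.shape); R=cv2.Rodrigues(np.array(c["rvec"],float))[0]; t=np.array(c["tvec"],float).ravel()
    P=np.stack([(u-c["cx"])/c["fx"]*d,(v-c["cy"])/c["fy"]*d,d],-1)
    return (P-t)@R
def ray(c,u,v,fish=False):
    R=cv2.Rodrigues(np.array(c["rvec"],float))[0]; t=np.array(c["tvec"],float).ravel()
    x=(u-c["cx"])/c["fx"]; y=(v-c["cy"])/c["fy"]
    if fish:
        r=np.hypot(x,y)+1e-9; d=np.array([np.sin(r)*x/r,np.sin(r)*y/r,np.cos(r)])
    else: d=np.array([x,y,1.])
    return -R.T@t, R.T@d
def onplane(c,u,v,z,fish=False):
    o,d=ray(c,u,v,fish); return o+d*(z-o[2])/d[2]
E
python3 - <<'E'
from h import *
for n in ("scene","side"):
    p,d,c=cam(n); cv2.imwrite(f"pics/{n}0.png",p); np.savez(f"{n}0.npz",p=p,d=d,**{k:np.array(v) for k,v in c.items()})
    R=cv2.Rodrigues(np.array(c["rvec"],float))[0]; print(n,c["fx"],-R.T@np.array(c["tvec"]).ravel(),R[2])
s=env.get_state();print(s["time"],s["orientation"],s["force"],s["opening"],env.nose_length)
E
```

```text
scene 454.60709650835156 [ 1.08214329 -0.72558051  1.23072135] [-0.42562887  0.46464266 -0.77649679]
side 501.15110789887615 [-0.14277927 -1.37113289  1.01926769] [ 0.33971817  0.77886819 -0.52721524]
0.1 [-7.92179072e-04  9.89515918e-01  1.44421553e-01 -1.89578224e-04] [-0.36050361  0.47929833 -0.33634962] 0.08541480332507811 0.0726
```

View pics/scene0.png

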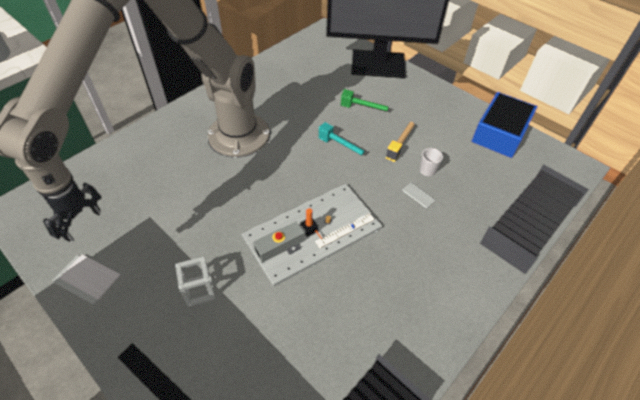

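View pics/side0.png

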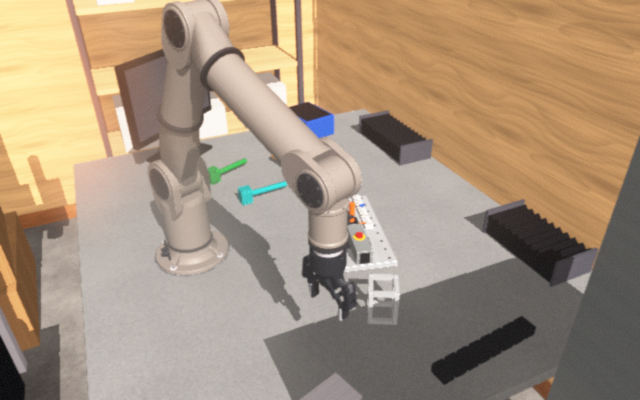

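The scene view shows the bed around (313,233): button at (279,237), post at (309,215), marker near (352,227). It also shows the real mallet head at (393,150) with its handle toward (412,123), cup (431,160), offcut (418,195) and frame (195,280). In the side view the arm hides the mallet. I'll get coarse positions from here, then take wrist views.

```bash
python3 - <<'E'
from h import *
f=np.load("scene0.npz"); c={k:f[k] for k in f}; P=pts(f["d"],c)
for n,u,v in [("mallet",393,150),("handleEnd",412,123),("handlemid",403,136),("cup",431,160),("offcut",418,195),("button",279,237),("post",309,212),("peg",328,219),("marker",352,227),("bedR",381,226),("bedtop",347,185),("bedbot",276,284),("bedL",243,236),("frame",195,280),("turq",326,133)]:
    print(n,P[v,u].round(3), onplane(c,u,v,0.03).round(3))
s=env.get_state()
print(kin.inverse_kinematics([0.6,0,0.4],[0,1,0,0]))
E
```

```text
mallet [0.507 0.299 0.057] [0.494 0.323 0.03 ]
handleEnd [0.464 0.478 0.042] [0.458 0.49  0.03 ]
handlemid [0.479 0.403 0.035] [0.476 0.408 0.03 ]
cup [0.622 0.381 0.028] [0.623 0.379 0.03 ]
offcut [0.675 0.236 0.002] [0.684 0.214 0.03 ]
button [ 0.498 -0.252  0.084] [ 0.471 -0.23   0.03 ]
post [ 0.521 -0.147  0.129] [ 0.47  -0.095  0.03 ]
peg [ 0.539 -0.078  0.041] [ 0.534 -0.072  0.03 ]
marker [ 0.61  -0.041  0.03 ] [ 0.61  -0.041  0.03 ]
bedR [0.668 0.037 0.013] [0.674 0.027 0.03 ]
bedtop [0.477 0.088 0.017] [0.484 0.079 0.03 ]
bedbot [ 0.573 -0.34   0.008] [ 0.583 -0.347  0.03 ]
bedL [ 0.381 -0.302  0.019] [ 0.388 -0.306  0.03 ]
frame [ 0.395 -0.499  0.014] [ 0.404 -0.502  0.03 ]
turq [0.27  0.201 0.048] [0.258 0.215 0.03 ]
[ 0.28920344  0.32365567 -0.50695347  1.59342983  0.16255059  1.26671171
 -1.81530382]
```

```bash
cat >> h.py <<'E'
from scipy.spatial.transform import Rotation as Rn
def quat(th):
    "tool down, tool x axis at heading th"
    x=np.array([np.cos(th),np.sin(th),0]); z=np.array([0,0,-1.]); y=np.cross(z,x)
    q=Rn.from_matrix(np.stack([x,y,z],1)).as_quat(); return np.array([q[3],q[0],q[1],q[2]])
def snap(name,tag):
    p,d,c=cam(name); cv2.imwrite(f"pics/{tag}.png",p); np.savez(f"{tag}.npz",p=p,d=d,**{k:np.array(v) for k,v in c.items()})
def load(tag):
    f=np.load(tag+".npz"); return f["p"],f["d"],{k:f[k] for k in f if k not in "pd"}
E
python3 - <<'E'
from h import *
s=env.get_state(); q=s["orientation"]; m=Rn.from_quat([q[1],q[2],q[3],q[0]]).as_matrix(); print("tool x now",m[:,0])
for pos in ([0.56,-0.10,0.38],[0.49,0.37,0.2],[0.55,-0.02,0.2],[0.52,-0.15,0.2]):
    for th in np.radians([-80,-10,10,80,100,170,190]): 
        j=kin.inverse_kinematics(pos,quat(th)); print(pos,round(np.degrees(th)),None if j is None else np.round(j,2))
c=calibration("wrist");R=cv2.Rodrigues(np.array(c["rvec"],float))[0]; o=-R.T@np.array(c["tvec"]).ravel()
print("cam in tool",m.T@(o-s["tcp_pos"]),"axis",m.T@R[2],"right",m.T@R[0],c["fx"])
E
```

```text
tool x now [ 9.58284758e-01  2.85815151e-01 -1.46365878e-04]
[0.56, -0.1, 0.38] -80 [ 0.18  0.24 -0.14  1.71  0.04  1.19 -2.93]
[0.56, -0.1, 0.38] -10 [ 0.33  0.26 -0.32  1.7   0.09  1.19 -1.76]
[0.56, -0.1, 0.38] 10 [ 0.39  0.27 -0.39  1.7   0.11  1.2  -1.43]
[0.56, -0.1, 0.38] 80 [ 0.51  0.29 -0.55  1.69  0.16  1.21 -0.25]
[0.56, -0.1, 0.38] 100 [ 0.54  0.29 -0.59  1.69  0.17  1.21  0.09]
[0.56, -0.1, 0.38] 170 [ 0.65  0.32 -0.73  1.68  0.23  1.23  1.26]
[0.56, -0.1, 0.38] 190 [ 0.7   0.34 -0.8   1.68  0.25  1.23  1.59]
[0.49, 0.37, 0.2] -80 [ 0.04  0.82 -1.19  1.74  0.82  1.18  1.92]
[0.49, 0.37, 0.2] -10 [-0.25  0.58 -0.68  1.76  0.44  0.95 -2.85]
[0.49, 0.37, 0.2] 10 [-0.03  0.73 -1.04  1.75  0.7   1.09 -2.71]
[0.49, 0.37, 0.2] 80 [-0.19  0.61 -0.77  1.76  0.51  0.98 -1.34]
[0.49, 0.37, 0.2] 100 [-0.15  0.63 -0.83  1.76  0.55  1.   -1.02]
[0.49, 0.37, 0.2] 170 [-0.12  0.66 -0.89  1.75  0.59  1.02  0.17]
[0.49, 0.37, 0.2] 190 [-0.11  0.66 -0.9   1.75  0.6   1.02  0.51]
[0.55, -0.02, 0.2] -80 [-0.92  0.81  1.27  2.   -0.91  1.07 -2.18]
[0.55, -0.02, 0.2] -10 [ 0.2   0.42 -0.35  1.
[... 298 characters left out ...]
02, 0.2] 190 [ 0.56  0.53 -0.83  1.91  0.49  0.92  1.24]
[0.52, -0.15, 0.2] -80 [ 0.11  0.39  0.07  1.98 -0.04  0.78 -2.77]
[0.52, -0.15, 0.2] -10 [ 0.31  0.39 -0.18  1.96  0.1   0.8  -1.67]
[0.52, -0.15, 0.2] 10 [ 0.38  0.4  -0.27  1.96  0.15  0.8  -1.36]
[0.52, -0.15, 0.2] 80 [ 0.55  0.43 -0.47  1.95  0.26  0.83 -0.24]
[0.52, -0.15, 0.2] 100 [ 0.59  0.44 -0.53  1.94  0.29  0.84  0.08]
[0.52, -0.15, 0.2] 170 [ 0.69  0.47 -0.67  1.94  0.38  0.86  1.23]
[0.52, -0.15, 0.2] 190 [ 0.75  0.49 -0.74  1.93  0.42  0.88  1.54]
cam in tool [ 0.0781069   0.00118364 -0.0705602 ] axis [-3.02265227e-01 -8.77027938e-04  9.53223459e-01] right [6.77512422e-04 9.99999126e-01 1.13490243e-03] 309.70691628693146
```

```bash
python3 - <<'E'
from h import *
q=quat(np.radians(90))
env.reach([0.56,-0.17,0.40],q); snap("wrist","b1")
env.movel([0.56,-0.06,0.40],0.3); snap("wrist","b2")
env.reach([0.50,0.27,0.36],q); snap("wrist","m1")
env.movel([0.50,0.36,0.36],0.3); snap("wrist","m2")
print(env.get_state()["time"])
im=[cv2.imread(f"pics/{t}.png") for t in ("b1","b2","m1","m2")]
cv2.imwrite("pics/bb.png",np.vstack([im[0],im[1]])[:, :]); 
cv2.imwrite("pics/quad.png",cv2.resize(np.vstack([np.hstack(im[:2]),np.hstack(im[2:])]),(800,500),interpolation=cv2.INTER_AREA))
E
```

```text
4.725
```

View pics/quad.png

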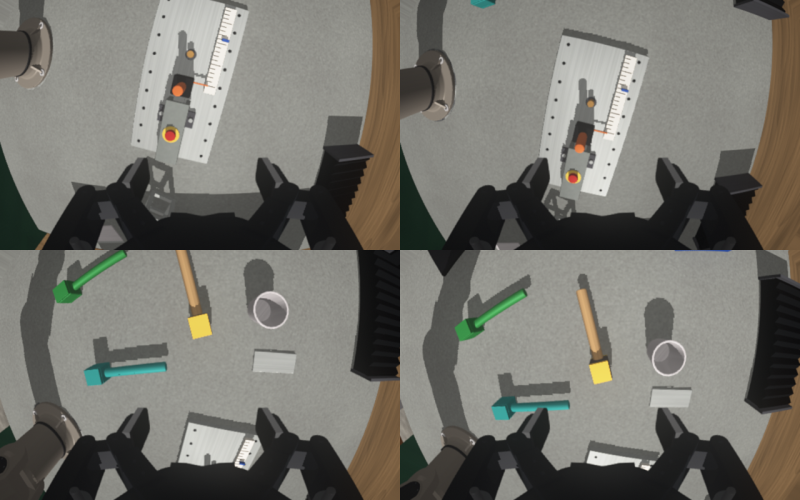

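The 2x2 mosaic (0.625 scale) shows, in full-res pixels: b1 button (272,216), post (285,143), peg (304,86), marker (361,62) and pointer tip (335,138). In m2 the yellow mallet top is near (320,195) and the handle ends near (290,65). Next I'll segment and triangulate these.

```bash
cat >> h.py <<'E'
def mask(p,lo,hi,roi):
    h=cv2.cvtColor(p,cv2.COLOR_BGR2HSV); m=cv2.inRange(h,np.array(lo),np.array(hi)); z=np.zeros_like(m)
    x0,y0,x1,y1=roi; z[y0:y1,x0:x1]=m[y0:y1,x0:x1]; return z
def blob(m):
    n,l,st,ce=cv2.connectedComponentsWithStats(m)
    if n<2: return None
    k=1+np.argmax(st[1:,4]); return ce[k],st[k],(l==k)
def tri(obs):
    "least squares meeting point of rays; obs=[(c,u,v,fish)]"
    A=np.zeros((3,3));b=np.zeros(3);L=[]
    for c,u,v,f in obs:
        o,d=ray(c,u,v,f); d=d/np.linalg.norm(d); M=np.eye(3)-np.outer(d,d); A+=M;b+=M@o; L.append((M,o))
    x=np.linalg.solve(A,b); return x,max(np.linalg.norm(M@(x-o)) for M,o in L)
E
python3 - <<'E'
from h import *
for t,c_ in (("b1",{"but":(272,216),"post":(285,143),"peg":(304,86),"mark":(361,62),"ptr":(328,136)}),("b2",{"but":(276,282),"post":(287,237),"peg":(304,165),"mark":(360,142),"ptr":(328,211)}),("m2",{"yel":(320,195),"wood":(303,110)}),("m1",{"yel":(320,122),"wood":(303,50)})):
    p,d,c=load(t); h=cv2.cvtColor(p,cv2.COLOR_BGR2HSV)
    for k,(u,v) in c_.items():
        print(t,k,h[v-3:v+4,u-3:u+4].reshape(-1,3)[::12].tolist())
a=cv2.imread("pics/b1.png")[40:240,200:420]; b=cv2.imread("pics/b2.png")[110:310,200:420]
cv2.imwrite("pics/crop1.png",cv2.resize(np.hstack([a,b]),(800,364),interpolation=cv2.INTER_CUBIC))
E
```

```text
b1 but [[1, 179, 201], [1, 178, 202], [1, 179, 204], [1, 177, 206], [1, 177, 209]]
b1 post [[11, 176, 228], [11, 174, 230], [11, 174, 230], [11, 176, 231], [11, 175, 232]]
b1 peg [[17, 135, 187], [17, 138, 199], [17, 137, 195], [17, 138, 192], [17, 138, 194]]
b1 mark [[18, 20, 162], [19, 22, 162], [114, 60, 156], [112, 161, 190], [112, 163, 185]]
b1 ptr [[18, 13, 204], [14, 30, 162], [10, 153, 220], [12, 30, 143], [15, 15, 243]]
b2 but [[1, 140, 95], [1, 153, 115], [1, 177, 199], [1, 177, 200], [1, 175, 205]]
b2 post [[10, 176, 223], [10, 174, 227], [11, 173, 229], [11, 173, 230], [12, 168, 235]]
b2 peg [[16, 112, 130], [17, 137, 183], [17, 137, 179], [17, 137, 179], [17, 137, 181]]
b2 mark [[18, 21, 155], [18, 22, 153], [113, 53, 129], [112, 162, 180], [112, 161, 174]]
b2 ptr [[30, 7, 177], [18, 21, 161], [9, 126, 162], [10, 101, 195], [17, 34, 239]]
m2 yel [[26, 154, 244], [26, 154, 243], [25, 155, 244], [26, 154, 244], [26, 154, 244]]
m2 wood [[16, 110, 211], [16, 111, 190], [17, 111, 205], [16, 111, 213], [16, 111, 193]]
m1 yel [[25, 158, 239], [25, 158, 239], [25, 159, 239], [25, 159, 239], [25, 158, 239]]
m1 wood [[16, 112, 207], [16, 113, 192], [17, 113, 196], [16, 112, 208], [16, 114, 193]]
```

View pics/crop1.png

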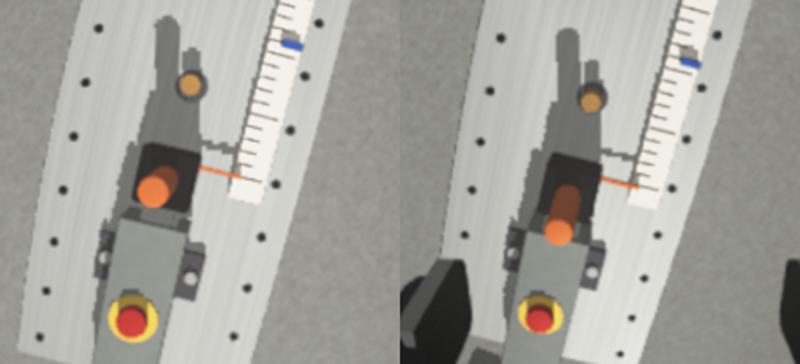

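The crop shows button, post, peg and pointer clearly in both views; the blue marker is a clip with a dark (greyish) shadow beside it. Next I'll triangulate centroids and fit the bed axis.

```bash
python3 - <<'E'
from h import *
spec={"but":((0,120,170),(5,255,255)),"post":((7,150,200),(14,255,255)),"peg":((15,110,165),(20,200,255)),"mark":((105,110,60),(125,255,255))}
roi={"b1":{"but":(240,190,300,240),"post":(262,130,300,160),"peg":(290,70,320,100),"mark":(345,50,375,75)},
     "b2":{"but":(255,265,295,300),"post":(270,222,305,250),"peg":(290,148,320,180),"mark":(345,130,375,155)}}
X={}
for k in spec:
    ob=[];zs=[]
    for t in ("b1","b2"):
        p,d,c=load(t); ce,st,l=blob(mask(p,*spec[k],roi[t][k])); ob.append((c,*ce,True)); zs.append((ce.round(1).tolist(),st[2:].tolist()))
    X[k],e=tri(ob); print(k,X[k].round(4),"err",round(e,4),zs)
u=X["peg"][:2]-X["but"][:2]; th=np.arctan2(u[1],u[0]); print("bed y heading",np.degrees(th))
u=X["peg"][:2]-X["post"][:2];print(np.degrees(np.arctan2(u[1],u[0])),np.linalg.norm(u))
# pointer tip: blade pixels fit, tip = far right end
ob=[]
for t,r in (("b1",(305,120,345,150)),("b2",(305,200,345,220))):
    p,d,c=load(t); m=mask(p,(4,70,90),(16,255,255),r); ce,st,l=blob(m); v,uu=np.nonzero(l); i=uu>=uu.max()-1; tip=(uu[i].max()+.5,v[i].mean()); print("tip",t,tip,st); ob.append((c,*tip,True))
X["tip"],e=tri(ob); print("tip",X["tip"],e)
y=np.array([np.cos(th),np.sin(th)]); x=np.array([y[1],-y[0]])
for k in X: r=X[k][:2]-X["peg"][:2]; print(k,"bed x,y rel peg(+50)",round(r@x,4),round(r@y+.05,4))
# scale heading: white edge lines at plane z=.032 ; mallet
ob=[]
H=[]
for t,r,rw in (("m1",(290,90,350,150),(270,0,340,100)),("m2",(290,160,350,230),(270,40,340,185))):
    p,d,c=load(t); ce,st,l=blob(mask(p,(22,100,200),(32,255,255),r)); ob.append((c,*ce,True))
    q=cv2.minAreaRect(np.argwhere(l)[:,::-1].astype(np.float32)); box=np.array([onplane(c,*b,.06,True)[:2] for b in cv2.boxPoints(q)]); e1=box[1]-box[0];e2=box[2]-box[1]
    print(t,ce.round(1),st,"sizes",np.linalg.norm(e1).round(4),np.linalg.norm(e2).round(4),"angles",np.degrees(np.arctan2(e1[1],e1[0])).round(1),np.degrees(np.arctan2(e2[1],e2[0])).round(1))
    ce,st,l=blob(mask(p,(12,80,80),(20,160,255),rw)); v,u=np.nonzero(l)
    W=np.array([onplane(c,a,b,.038,True)[:2] for a,b in zip(u,v)]); mu=W.mean(0); vv=np.linalg.svd(W-mu,full_matrices=False)[2][0]; pr=(W-mu)@vv
    print(" wood",st,"mid",mu.round(4),"heading",np.degrees(np.arctan2(vv[1],vv[0])).round(1),"len",np.ptp(pr).round(4),"width sd*4",(4*((W-mu)@np.array([-vv[1],vv[0]])).std()).round(4))
M,e=tri(ob); print("mallet top",M,e)
print("wrist depth?",[load(t)[1].max() for t in("b1","m1")], load("m2")[1][195,320])
E
```

```text
but [ 0.4894 -0.2457  0.0805] err 0.0 [([271.7, 217.3], [15, 14, 170]), ([276.1, 286.0], [14, 12, 123])]
post [ 0.516  -0.1415  0.1284] err 0.0002 [([283.7, 145.4], [16, 16, 203]), ([286.9, 237.4], [15, 12, 138])]
peg [ 0.5339 -0.0715  0.0408] err 0.0002 [([304.3, 86.4], [10, 10, 85]), ([304.5, 166.2], [10, 9, 68])]
mark [ 0.6106 -0.0398  0.0393] err 0.0003 [([360.2, 64.1], [10, 5, 34]), ([359.3, 144.1], [10, 5, 31])]
bed y heading 75.65515517499446
75.60958863511519 0.07227612260284383
tip b1 (np.float64(332.5), np.float64(136.8)) [309 131  24   8  70]
tip b2 (np.float64(331.5), np.float64(212.2)) [310 207  22   7  65]
tip [ 0.57269409 -0.14244138  0.0361499 ] 4.2960548881806754e-05
but bed x,y rel peg(+50) 0.0 -0.1298
post bed x,y rel peg(+50) -0.0001 -0.0223
peg bed x,y rel peg(+50) 0.0 0.05
mark bed x,y rel peg(+50) 0.0664 0.0998
tip bed x,y rel peg(+50) 0.0551 -0.0091
m1 [319.5 121.8] [ 301  102   38   41 1094] sizes 0.0377 0.0418 angles 13.2 -76.5
 wood [ 281    0   42  100 1727] mid [0.4755 0.4143] heading 103.9 len 0.1407 width sd*4 0.024
m2 [320.6 195.9] [303 178  36  37 963] sizes 0.0379 0.042 angles 14.5 -75.9
 wood [ 282   62   46  115 1900] mid [0.4752 0.4174] heading -76.4 len 0.1501 width sd*4 0.0239
mallet top [0.49728707 0.32216661 0.05843312] 2.9961662306105196e-05
wrist depth? [np.float32(1.6295937), np.float32(1.4869459)] 0.3875284
```

Measurements agree with the text to about 2 mm: mallet top 58 mm, button 80.5 mm, peg 41 mm. The bed +y heading is 75.65° and the handle heading 103.6°. Next: grasp and lift the mallet.

```bash
python3 - <<'E'
from h import *
th=np.radians(103.6); h=np.array([np.cos(th),np.sin(th)]); g=np.array([0.4973,0.3222])+0.058*h
env.grip(0.085)
env.reach([*g,0.22],quat(th)); env.movel([*g,0.085],0.12); print("contact?",env.get_state()["force"].round(2))
f0=env.get_state()["force"]
env.grip(0.0,110); s=env.get_state(); print(s["opening"],s["force"].round(2),s["tcp_pos"].round(4))
env.movel([*g,0.22],0.12); env.dwell(0.3); s=env.get_state(); print("lift",s["opening"],s["force"].round(2),s["torque"].round(2),s["tcp_pos"].round(4),s["time"])
snap("wrist","l1"); snap("side","l1s"); snap("scene","l1c")
a=cv2.imread("pics/l1.png");b=cv2.imread("pics/l1c.png")[60:240,300:500]
cv2.imwrite("pics/lift.png",np.hstack([cv2.resize(a,(480,300)),cv2.resize(b,(320,288)).copy() if 0 else cv2.resize(b,(320,300))]))
E
```

```text
contact? [ 0.68  0.42 -0.72]
0.018930499558613055 [ 0.48 -0.75  2.27] [0.4836 0.3787 0.0853]
lift 0.019314879344249327 [-0.42 -0.06 -3.51] [ 0.16  0.09 -0.03] [0.4836 0.3785 0.2196] 9.0417
```

View pics/lift.png

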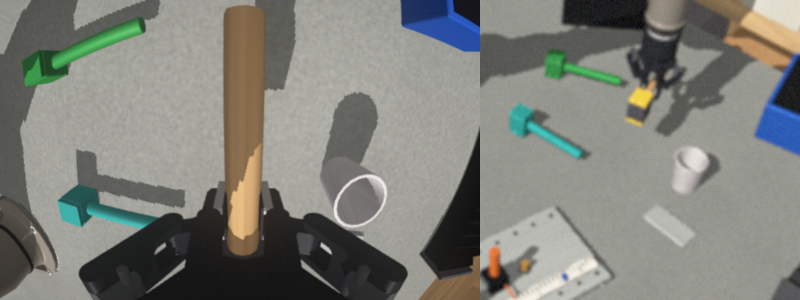

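The mallet is held by the handle and lifted (opening 19 mm, weight about 3 N) and looks level. Next I'll check its tilt and drive the peg.

```bash
python3 - <<'E'
from h import *
p,d,c=load("l1c"); ce,st,l=blob(mask(p,(22,100,180),(32,255,255),(430,100,490,150)) if 0 else mask(p,(20,100,150),(32,255,255),(380,90,420,140)))
Q=pts(d,c)[l]; Q=Q[np.abs(Q[:,2]-0.19)<0.04]; print("yellow",ce,st,"z pct",np.percentile(Q[:,2],[5,25,50,75,95]).round(3),"mean",Q.mean(0).round(3))
th=np.radians(75.65); h=np.array([np.cos(th),np.sin(th)]); peg=np.array([0.5339,-0.0715]); g=peg+0.058*h
env.movel([*g,0.22],0.25,rot=quat(th)); env.movel([*g,0.145],0.15); env.dwell(0.3)
f0=env.get_state()["force"]; s=env.get_state(); print("pre",s["tcp_pos"].round(4),f0.round(2),s["time"])
snap("side","p1s"); snap("wrist","p1")
r=env.movel([*g,0.101],0.03,stop_force=28); s=env.get_state(); print("press",r,s["tcp_pos"].round(4),(s["force"]-f0).round(2),s["torque"].round(2),s["opening"],s["time"])
env.dwell(0.3); s=env.get_state(); print("hold",s["tcp_pos"].round(4),(s["force"]-f0).round(2))
snap("scene","p2c"); snap("side","p2s")
E
```

```text
yellow [400.20930233 118.1627907 ] [393 112  15  13 129] z pct [0.183 0.189 0.192 0.193 0.196] mean [0.499 0.319 0.191]
pre [ 0.5487 -0.0154  0.1458] [-0.16 -0.64 -3.24] 11.8917
press True [ 0.5487 -0.0139  0.1036] [-3.83  0.63 17.84] [-0.71  0.98 -0.11] 0.019095182391764696 13.3833
hold [ 0.5487 -0.014   0.1038] [-3.46  0.66 16.63]
```

```bash
python3 - <<'E'
from h import *
th=np.radians(75.65); h=np.array([np.cos(th),np.sin(th)]); peg=np.array([0.5339,-0.0715]); g=peg+0.058*h
env.movel([*g,0.22],0.15); env.movel([*(g+0.2*h),0.22],0.25); env.dwell(0.2)
s=env.get_state(); print(s["opening"],s["force"].round(2),s["time"])
snap("scene","p3c"); snap("wrist","p3")
p,d,c=load("p3c"); P=pts(d,c)
m=np.hypot(*(P[...,:2]-peg).transpose(2,0,1))<0.006; print("z near peg",P[m][:,2].round(3)); hsv=cv2.cvtColor(p,cv2.COLOR_BGR2HSV); print(hsv[m][:12].tolist())
# mallet tilt
a=p[170:300,230:430]; cv2.imwrite("pics/p3crop.png",cv2.resize(a,(800,520),interpolation=cv2.INTER_CUBIC))
E
```

```text
0.018922886752322503 [ 0.3  -0.97 -4.09] 15.8667
z near peg [0.02  0.021 0.02  0.017 0.024 0.019 0.019 0.011]
[[110, 17, 90], [135, 11, 90], [114, 14, 93], [120, 6, 89], [100, 9, 87], [135, 6, 89], [0, 0, 86], [96, 14, 93]]
```

View pics/p3crop.png

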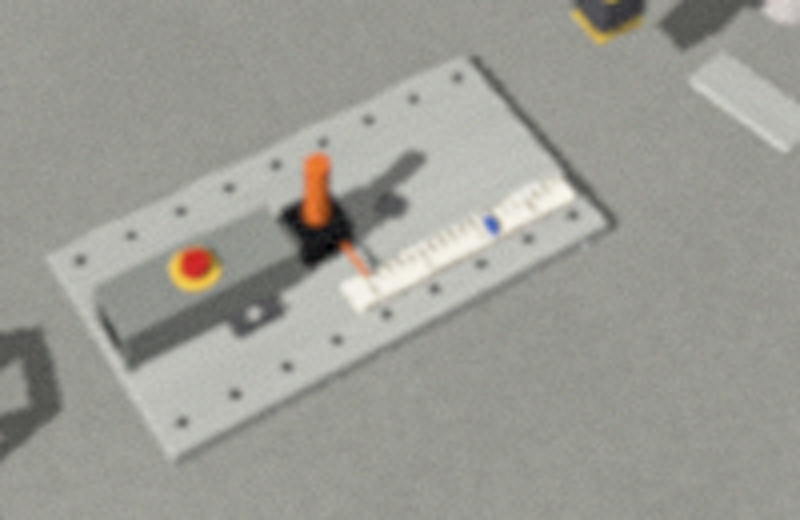

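The peg is gone from view: depth at its spot reads 0.020 m, flush. The scale, post and marker stand as before, and the mallet head is visible at the top edge. Next I'll put the mallet back where it stood.

```bash
python3 - <<'E'
from h import *
th=np.radians(103.6); h=np.array([np.cos(th),np.sin(th)]); g=np.array([0.4973,0.3222])+0.058*h
env.movel([*g,0.22],0.25,rot=quat(th)); snap("scene","s1c"); 
p,d,c=load("s1c"); Q=pts(d,c)[mask(p,(20,100,150),(32,255,255),(380,90,420,140))>0]; Q=Q[np.abs(Q[:,2]-0.19)<.04]; print("top z",np.percentile(Q[:,2],[5,50,95]).round(3),Q.mean(0).round(3))
env.movel([*g,0.095],0.12); env.dwell(.2)
r=env.movel([*g,0.083],0.02,stop_force=5); s=env.get_state(); print(r,s["tcp_pos"].round(4),s["force"].round(2))
env.grip(0.045); env.grip(0.085); env.dwell(0.3); s=env.get_state(); print("open",s["opening"],s["force"].round(2))
env.movel([*g,0.25],0.15); env.dwell(0.2); snap("wrist","s2"); print(env.get_state()["time"])
p,d,c=load("s2"); print(cv2.connectedComponentsWithStats(mask(p,(22,100,180),(32,255,255),(150,100,500,400)))[2][1:])
snap("scene","s2c"); p,d,c=load("s2c"); ce,st,l=blob(mask(p,(20,100,150),(32,255,255),(370,120,420,170))); Q=pts(d,c)[l]; print("top z",ce,np.percentile(Q[:,2],[5,50,95]).round(3),np.median(Q,0).round(3))
E
```

```text
top z [0.182 0.192 0.196] [0.501 0.317 0.191]
True [0.4836 0.3789 0.0851] [0.59 0.6  3.9 ]
open 0.08516904260684845 [-0.   -0.16  0.64]
21.625
[[ 304  230   41   40 1571]]
top z [394.51327434 145.86725664] [0.039 0.059 0.064] [0.498 0.318 0.059]
```

The mallet is back standing at its original spot (top at 59 mm). Next, the button press.

```bash
python3 - <<'E'
from h import *
q=quat(np.radians(-14.35)); b=[0.4894,-0.2457]
env.grip(0.0,40); env.reach([*b,0.26],q); env.movel([*b,0.165],0.15); env.dwell(.3)
f0=env.get_state()["force"]
r=env.movel([*b,0.144],0.02,stop_force=15); s=env.get_state(); print(r,s["tcp_pos"].round(4),(s["force"]-f0).round(2))
env.dwell(.3); s=env.get_state(); print("hold",s["tcp_pos"].round(4),(s["force"]-f0).round(2))
env.movel([*b,0.26],0.15); env.grip(0.085)
y=np.array([np.cos(np.radians(75.65)),np.sin(np.radians(75.65))])
env.reach([0.5339,-0.0715,0.40],q) if 0 else env.movel([*(np.array([0.5158,-0.1417])),0.26],0.25); env.dwell(.2); snap("wrist","n1"); snap("scene","n1c")
print(env.get_state()["time"])
p,d,c=load("n1c"); ce,st,l=blob(mask(p,(0,120,120),(5,255,255),(260,220,300,255))); Q=pts(d,c)[l]; print("button z",np.median(Q,0).round(4), len(Q))
p,d,c=load("scene0"); ce,st,l=blob(mask(p,(0,120,120),(5,255,255),(260,220,300,255))); Q=pts(d,c)[l]; print("button z before",np.median(Q,0).round(4),len(Q))
E
```

```text
True [ 0.4894 -0.2457  0.1467] [-2.16 -0.59  7.  ]
hold [ 0.4894 -0.2457  0.1467] [-1.32  0.72  6.32]
29.5083
button z [ 0.4888 -0.2464  0.0727] 16
button z before [ 0.4909 -0.2487  0.0817] 29
```

View pics/n1.png

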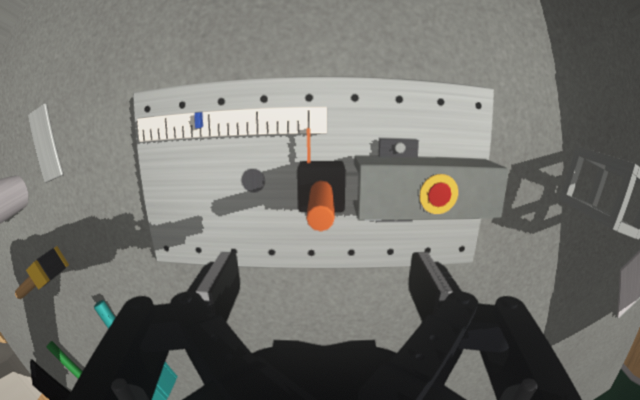

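The pointer blade is at (309,130-160), the blue marker at (198,120), the flush peg at (253,180), the pressed button at (440,194) and the post top at (320,217). Fingertip height at the press was 74 mm and the button's depth reading dropped 9 mm. Next I'll grasp the post and draw it out part way, then measure.

```bash
cat >> h.py <<'E'
Y=np.array([np.cos(np.radians(75.65)),np.sin(np.radians(75.65))]); X=np.array([Y[1],-Y[0]]); PEG=np.array([0.5339,-0.0715])
def bedxy(P): r=np.asarray(P)[:2]-PEG; return np.array([r@X,r@Y+.05])
def gap(tag,rp,rm,fish=True):
    "marker minus pointer along bed y: rays through blade and marker masks onto z=37 mm (marker top at 42)"
    p,d,c=load(tag); _,st,l=blob(mask(p,(4,70,90),(16,255,255),rp)); v,u=np.nonzero(l)
    B=np.array([bedxy(onplane(c,a,b,.037,fish)) for a,b in zip(u,v)]); far=B[:,0]>B[:,0].max()-.012
    _,sm,lm=blob(mask(p,(105,110,60),(125,255,255),rm)); v,u=np.nonzero(lm)
    M=np.array([bedxy(onplane(c,a,b,.039,fish)) for a,b in zip(u,v)])
    print(tag,"blade",st,"x",B[:,0].min().round(4),B[:,0].max().round(4),"y all/far",B[:,1].mean().round(4),B[far,1].mean().round(4),"| marker",sm,M.mean(0).round(4),"y range",M[:,1].min().round(4),M[:,1].max().round(4),"gap",(M[:,1].mean()-B[far,1].mean()).round(4))
E
python3 - <<'E'
from h import *
gap("n1",(300,122,320,162),(185,105,212,135))
p0=np.array([0.516,-0.1416])
env.movel([*p0,0.26],0.1); env.movel([*p0,0.159],0.12); env.dwell(.2); s=env.get_state(); print("at",s["force"].round(2)); f0=s["force"]
env.grip(0.0,60); env.dwell(.2); s=env.get_state(); print("grip",s["opening"],(s["force"]-f0).round(2))
snap("wrist","n2")
r=env.movel([*(p0+0.08*Y),0.159],0.05,stop_force=35); env.dwell(.2); s=env.get_state(); print(r,bedxy(s["tcp_pos"]),(s["force"]-f0).round(2),s["opening"],s["time"])
snap("wrist","n3"); snap("scene","n3c")
a=cv2.imread("pics/n2.png")[60:260,140:540];b=cv2.imread("pics/n3.png")[60:260,140:540]; cv2.imwrite("pics/n23.png",cv2.resize(np.vstack([a,b]),(600,600)))
E
```

```text
n1 blade [306 127   5  35 143] x 0.0225 0.0554 y all/far -0.0099 -0.0098 | marker [195 113   7  15 103] [0.0667 0.0993] y range 0.0956 0.1029 gap 0.109
at [ 1.03  0.77 -0.38]
grip 0.018851074255534447 [-1.62  3.99  7.  ]
False [8.63799538e-05 5.53970467e-02] [-4.66 -3.82  8.28] 0.018494081388723695 33.7667
```

View pics/n23.png

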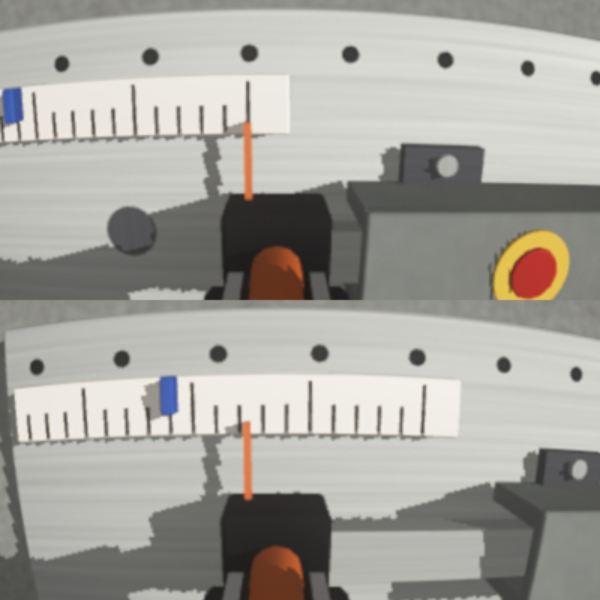

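The lower half (after 80 mm of travel) shows the pointer at full-res about (305,165) and the marker at (252,124): the arm moves and the post is firmly held. Next I'll close the remaining gap.

```bash
python3 - <<'E'
from h import *
gap("n3",(296,138,316,194),(235,100,270,140))
p0=np.array([0.516,-0.1416]); s=env.get_state(); 
env.movel([*(p0+0.1085*Y),0.159],0.05,stop_force=35); env.dwell(.3); s=env.get_state(); print(bedxy(s["tcp_pos"]),s["force"].round(2),s["time"])
snap("wrist","n4"); snap("scene","n4c")
gap("n4",(296,138,316,194),(275,95,335,137))
a=cv2.imread("pics/n4.png")[80:230,200:420]; b=cv2.imread("pics/n4c.png")[190:260,290:393]
cv2.imwrite("pics/n4v.png",np.vstack([cv2.resize(a,(660,450),interpolation=cv2.INTER_CUBIC)]))
E
```

```text
n3 blade [301 141   8  53 319] x 0.0208 0.0548 y all/far 0.0668 0.0668 | marker [247 111  11  26 250] [0.0668 0.0991] y range 0.0958 0.1024 gap 0.0323
[9.83432274e-05 8.38489186e-02] [-3.25 -3.25  8.16] 34.8833
n4 blade [301 141   8  53 312] x 0.0208 0.0548 y all/far 0.0952 0.0952 | marker [293 110   9  26 222] [0.0668 0.0993] y range 0.0968 0.1019 gap 0.0041
```

View pics/n4v.png

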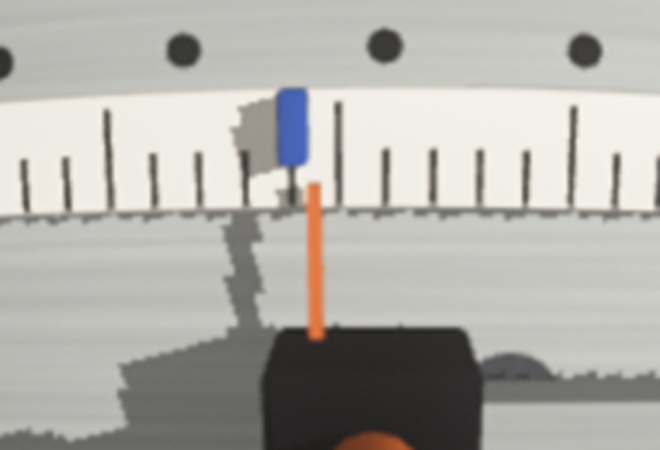

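In the crop, the pointer (314,185) stands about 22 px short of the marker (292,125); a 10 mm tick is about 47 px, so 4 to 4.5 mm remain. I'll close that.

```bash
python3 - <<'E'
from h import *
p0=np.array([0.516,-0.1416])
env.movel([*(p0+0.1127*Y),0.159],0.03,stop_force=35); env.dwell(.5); s=env.get_state(); print(bedxy(s["tcp_pos"]),s["force"].round(2),s["opening"],s["time"])
snap("wrist","n5"); snap("scene","n5c")
gap("n5",(296,138,316,194),(275,95,335,137))
p,d,c=load("n5c"); ce,st,l=blob(mask(p,(20,100,150),(32,255,255),(370,120,420,170))); Q=pts(d,c)[l]; print("mallet top",ce,np.median(Q,0).round(3))
ce,st,l=blob(mask(p,(0,120,120),(5,255,255),(260,220,300,255))); print("button",np.median(pts(d,c)[l],0).round(4))
p0_,_,c0=load("scene0"); dif=cv2.absdiff(p,p0_).max(2)>60; print("changed px cup,offcut,frame", [int(dif[b:d_,a:c_].sum()) for a,b,c_,d_ in((418,145,445,178),(400,182,436,210),(172,255,218,308))])
a=cv2.imread("pics/n5.png")[80:230,200:420]; b=p[110:310,160:460]
cv2.imwrite("pics/n5v.png",np.vstack([cv2.resize(a,(440,300),interpolation=cv2.INTER_CUBIC),cv2.resize(b,(440,293))]))
E
```

```text
[9.84958281e-05 8.80206213e-02] [-3.54 -2.62  8.45] 0.018496831124422523 35.775
n5 blade [301 140   8  54 318] x 0.0208 0.0554 y all/far 0.0994 0.0995 | marker [300 110   9  25 220] [0.0669 0.0992] y range 0.0967 0.1017 gap -0.0003
mallet top [391.         144.65517241] [0.487 0.316 0.058]
button [ 0.4904 -0.2494  0.0748]
changed px cup,offcut,frame [61, 0, 0]
```

View pics/n5v.png

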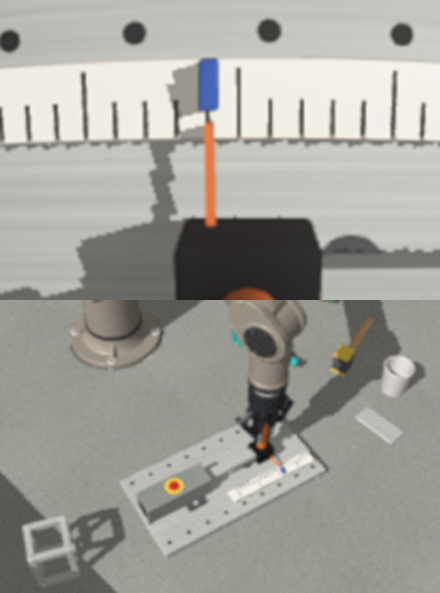

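The pointer lines up under the marker (gap about 0.3 mm). Cup, offcut and frame look unmoved, and the mallet stands on the bench partly in the arm's shadow. Handing in.

```bash
python3 -c "
from h import *
job.job_done(); s=env.get_state(); print(bedxy(s['tcp_pos']),s['force'].round(2),s['opening'],s['time'])"
```

```text
the job is handed in; nothing more can be done
the job is handed in; nothing more can be done
```

I finished all the steps and handed the job in at about 36 s on the robot's clock, with the gripper still holding the orange post. The hand-in gives no verdict, so these are my own last checks.

- **Peg:** I pressed it down with the mallet. Depth at its spot afterwards read 0.020 m, which is flush with the bed plate.
- **Mallet:** It stands on the bench where it started, with its top at about 59 mm, let go and well clear of the bed plate. The last reading of its position shifted about 10 mm, most likely because the arm's shadow then covered part of its top.
- **Button:** The fingertips stopped at 74 mm, which is fully down. The scene depth camera read 73 mm, then 75 mm.
- **Pointer:** It is within about 0.3 mm of the blue marker along the scale. The marker stayed within measurement noise (bed y 99.2 mm, against 99.3 mm before the pull).
- **Bystanders:** The offcut and frame areas of the picture did not change. The cup area changed in 61 pixels, and I put that down to the arm's shadow; in the last picture the cup looks unmoved.

I saw no failed checks. I could not read the state after the hand-in, because the interface closes then.

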